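Close the picture frame and hold it in the squaring corner

TASK

Lay the backing board, batten upwards, flat into the open back of the picture frame; then slide the closed frame along the jig into the corner of the two metal fences, its long side flat against the far fence and its short side flat against the side fence. Finish while still holding it there: the robot keeps pressing the frame firmly against both fences at once and does not let go. Leave the bottle and small finished picture where they are.

Things in the scene. Friction and masses are not known exactly. Their poses are not given: they have to be found in the camera images.
- jig: squaring jig, fixed, slick (friction about 0.2, fences too) grey laminate base 290 (its x) x 330 (its y) x 12 mm with two fences on it. Origin: centre of the base's underside, on the table; z up. Its x axis points roughly away from the robot, its y axis to the robot's left. The base's top is at z = 12 mm
- far_fence: aluminium bar along the jig's y, 20 x 330 x 30 mm, fixed on the jig; origin centre of its underside (z = 12 mm over the table); the face for the frame is its -x face, at x = +125 mm in the jig's frame. Same axes as the jig
- side_fence: aluminium bar along the jig's x, 270 x 20 x 30 mm, fixed on the jig; origin centre of its underside; the face for the frame is its -y face, at y = +145 mm in the jig's frame. Same axes as the jig
- corner (a point): where the inner faces of the two fences meet, on the base's top; at (125, 145, 12) mm in the jig's frame
- frame: light-wood picture frame, 0.3 kg, loose (slides at 1 to 2 N), face down on the jig: 130 (x) x 170 (y) x 26 mm high, rails 15 mm wide. Recess in its upward back: 100 x 140 mm, straight walls, 12 mm deep; its white floor is 14 mm above the underside. Origin: centre of its underside; axes start within 0.25 rad of the jig's. Home in the corner, its origin is at (60, 60, 12) mm in the jig's frame
- backing: stiff brown board 94 (x) x 134 (y) x 5 mm, 0.16 kg, lying loose on the table; 3 mm clearance all round in the recess. Glued on the middle of its top: a wooden batten 18 (x) x 60 (y) x 26 mm high, good to grip across its 18 mm, top 31 mm above the board's underside. Origin: centre of the underside; z up. Seated, its origin is 14 mm above the frame's, the batten 19 mm above the rim
- batten_top (a point): centre of the batten's top face, 31 mm above the board's origin
- glue: white plastic bottle with black cap, 52 mm diameter, 130 mm high, standing; origin centre of its underside; bystander
- small_frame: small finished picture lying face up, 120 x 100 x 20 mm; origin centre of its underside; bystander
Things that resemble listed ones, but are neither listed nor needed, are in the scene too. There is more than one size of the backing; the job needs the smallest.

How it is judged:
By the outcome, as a careful person would: the job done as asked, in the order asked, and still so for the second after the job is handed in, while the arm keeps its last pose, push and grip.
It also fails if it takes over 50 s, if anything falls off the work surface, if the arm or the gripper's body presses on something with over 40 N, if the wrist force passes 120 N, or if a joint passes its speed limit or range.

ROBOT

A 6-joint arm with a two-finger parallel gripper is mounted at the origin on the work surface. World frame = base frame: x ahead of the robot, y to its left, z up, the work surface at z = 0. Lengths are in mm, angles in rad, forces in N, time in s.
With the tool pointing down it reaches from about 325 to 750 mm from the base axis. Payload 7.6 kg.
Tool frame: the origin (TCP) lies between the finger pads; the fingertips stand 19 mm ahead of it and the grasp point (between the pads) is the TCP (ctrl.tip_reach is the distance from the TCP to the fingertips, in mm); y points along the fingers, z is the direction in which the jaws open and shut, and the axes are right-handed (so a half turn about y gives the same grasp; the last joint's range is limited). The gripper opens to 85 mm and grips with 20 to 120 N. Pads are 22 mm wide; open, the fingers measure 114 mm over their backs; the gripper's body (76 mm by 85 mm) begins 54 mm behind the grasp point. The pads swing forward as they close: fully open they stand 13 mm farther back than shut.
Start: joints at [1.034, 0.052, 1.401, -0, 1.689, -0.07], TCP at [236.253, 468.858, 250.323] pointing down, gripper open.
Joint ranges: [-2.9, 2.9], [-0.91, 2.17], [0.12, 2.37], [-1.06, 4.2], [0.26, 2.73], [-2.93, 2.93]. Speed limits (rad/s): [2.57, 2.57, 3.01, 3.14, 3.14, 3.14].

INTERFACE

Orientations are given as a unit quaternion [x, y, z, w].
In Python, from station import readout, eyes, ctrl gives the robot as it stands.
- The arm moves only by the tool arm_command, never from a script. Its arguments are lists of equal length, an entry for each row: "fingers": the gripper command: -1 is fully open, 1 is shut, values between are in proportion; "linear": the shift along the world's x, y, z in mm, a list of three; "yaw": the turn about the world's z in degrees. In form: {"fingers": [fingers, ...], "linear": [[x, y, z], ...], "yaw": [yaw, ...]}. A call has 1 to 8 rows; each row is the pose to reach, as a shift and turn from the pose commanded when the call began; what a row does not reach only later rows make up. A row lasts 1/10 s, in which the tool goes at most 50 mm and 8.59 degrees, less where a joint would pass 70% of its speed; a pose out of reach is approached as far as the arm can. A call with a gripper value outside its range is refused whole. The fingers move at their own pace and stop on an object; "squeeze" is the grip in N (left out, the last holds). Time passes only in rows, so rows that repeat a pose let the fingers close. It gives the time, the measured TCP pose, the force and the opening at its end, in the units of the state.
- readout.state(): the state, without advancing time (a new reading comes with each control period).
- eyes.get_image(name): name is "scene" or "top"; returns (picture, depth): 400x640x3 uint8, red, green, blue; 400x640 float32, mm along the optical axis (not along the pixel's ray), 0 where there is no reading.
- eyes.camera_info(name): a dict with "mtx" (3x3 intrinsics, pixels), "R" (3x3) and "t" (3): a world point X has camera coordinates R X + t. Camera axes: x right, y down, z forward; pixel columns grow to the right and rows downward; lengths in mm; the calibration is good to about 2 mm. A picture is of the moment at which its call begins. camera_info takes no time and is no camera call.
- ctrl.job_done(): hands the job in, once; it reports no verdict.
The state is a dict: "t": time; "qpos": joint angles; "dq": joint speeds; "effort": joint torques, N m; "eef_pos": TCP position; "tcp_rot": TCP orientation; "contact_force": force on the tool from outside, world axes, zero at the start; "moment": the same for the moment, N m; "opening": opening from 0.0 (shut) to 1.0 (fully open).
Only numpy, scipy, OpenCV 4.12 (cv2) and the standard library are available. Lean on these libraries where they do the work, as an engineer would, in place of code of your own. Each camera call takes 0.05 s, during which the arm holds its last target. There are 200 camera calls.

## Working session

There is one attempt and no reset: what is moved stays moved. The work goes in short steps, Python scripts to look and compute and a tool call to move; the robot and the scene stay as the last step left them, time stands still between calls to the robot, and variables do not carry over. Pictures are saved under pics/ and viewed, about 8 in all and at most 12, crops included, and the job is handed in when it is done.

Besides the shell and the picture viewer there is one more tool, called after "Call:" by a JSON object that holds its "api" and its "payload". arm_command: Moves the arm, as the interface text tells. Its arguments: {"type":"object","properties":{"fingers":{"type":"array"},"linear":{"type":"array"},"yaw":{"type":"array"},"squeeze":{"type":"number"}},"required":["fingers","linear","yaw"]}

```bash
mkdir -p pics; ls
python3 - <<'E'
from station import readout, eyes, ctrl
import cv2, numpy as np
for n in("top","scene"):
    p,d=eyes.get_image(n); cv2.imwrite(f"pics/{n}0.png",p[:,:,::-1]); np.save(f"{n}0.npy",d)
    c=eyes.camera_info(n); R=np.array(c["R"]); print(n,c["mtx"],R,-R.T@np.array(c["t"]))
print(readout.state())
E
```

```text
pics
top [[400.0108577    0.         315.02500896]
 [  0.         400.0108577  197.08656197]
 [  0.           0.           1.        ]] [[-0.00786457 -0.99976588  0.0201576 ]
 [-0.9870819   0.00453576 -0.16015224]
 [ 0.16002332 -0.02115673 -0.98688648]] [ 313.8426992    11.63029676 1288.47398111]
scene [[507.57682527   0.         319.95256078]
 [  0.         507.57682527 200.96315072]
 [  0.           0.           1.        ]] [[ 0.59454832  0.8040426  -0.00527216]
 [ 0.64005599 -0.4772369  -0.60214057]
 [-0.48666274  0.35462719 -0.79837268]] [1366.77518736 -633.75565879 1469.08001336]
{'t': 0.1, 'qpos': array([ 1.03367943e+00,  5.27905903e-02,  1.40166561e+00, -2.59173251e-05,
        1.68859833e+00, -7.03099726e-02]), 'dq': array([-2.55318850e-03, -2.82061492e-03, -2.45024420e-03,  6.72025234e-05,
       -5.02593400e-05,  3.73580172e-04]), 'effort': array([ 1.92989915e-03, -3.82579100e+01, -3.60987496e+01, -5.75207082e-06,
        4.75032837e-03,  2.68944308e-05]), 'eef_pos': array([236.12927657, 468.61609847, 249.52641543]), 'tcp_rot': array([ 0.68842896, -0.16369364,  0.16340186, -0.68743712]), 'contact_force': array([-0.5199255 , -0.72629595,  0.73003774]), 'moment': array([0.03312456, 0.01226816, 0.02078415]), 'opening': 0.9975665003697668}
```

View pics/top0.png

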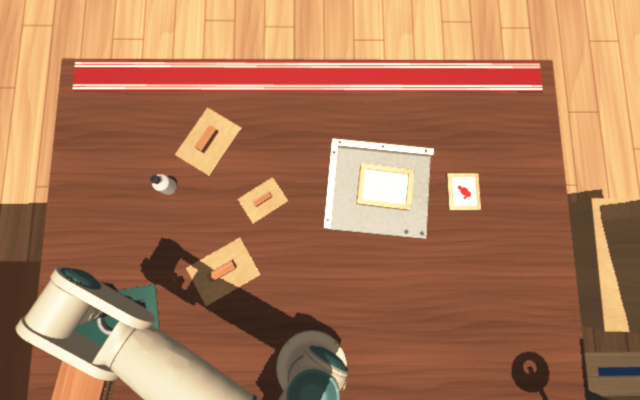

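View pics/scene0.png

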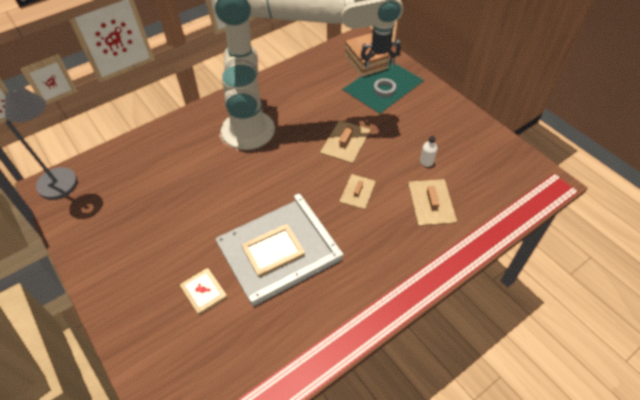

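The top view shows the smallest board at about (263,200), with its batten on top. The frame is at (386,187) on the jig, which spans columns 325–433 and rows 140–237. The small picture is at (464,191) and the bottle at (164,184). The two larger boards at (208,141) and (223,270) are decoys.

```bash
cat > h.py <<'E'
import cv2, numpy as np
from station import readout, eyes, ctrl
def cast(cam,uv,z):
    c=eyes.camera_info(cam); R=np.array(c["R"]); o=-R.T@np.array(c["t"])
    uv=np.atleast_2d(np.asarray(uv,float)); d=np.c_[uv,np.ones(len(uv))]@np.linalg.inv(c["mtx"]).T@R
    return (o+d*((z-o[2])/d[:,2])[:,None])[:,:2]
def proj(cam,X):
    c=eyes.camera_info(cam); q=np.array(c["mtx"])@(np.array(c["R"])@np.array(X,float)+c["t"]); return q[:2]/q[2]
def blob(mask,near):
    n,l,s,ce=cv2.connectedComponentsWithStats(mask.astype(np.uint8))
    i=1+np.argmin([np.hypot(*(c-near))-(0.02*a) for c,a in zip(ce[1:],s[1:,4])]) 
    return l==i,s[i],ce[i]
def rect(cam,mask,z):
    """centre, size, axis angle on plane z from a mask's pixels"""
    v,u=np.nonzero(mask); P=cast(cam,np.c_[u,v],z).astype(np.float32)
    (c,s,a)=cv2.minAreaRect(P); return P.mean(0),np.array(c),s,a
E
python3 - <<'E'
from h import *
p=cv2.imread("pics/top0.png"); 
a=cv2.resize(p[125:250,230:440],None,fx=3.8,fy=3.8,interpolation=cv2.INTER_NEAREST); cv2.imwrite("pics/crop1.png",a)
hsv=cv2.cvtColor(p,cv2.COLOR_BGR2HSV)
for q in [(250,200),(263,199),(275,195),(265,210),(240,200),(263,230),(386,187),(362,187),(386,207),(350,210),(380,145),(330,190),(420,225),(245,210)]: print(q,hsv[q[1],q[0]])
E
```

```text
(250, 200) [ 18 116 247]
(263, 199) [ 12 150 230]
(275, 195) [ 18 118 244]
(265, 210) [ 18 116 248]
(240, 200) [ 18 117 245]
(263, 230) [ 10 150 131]
(386, 187) [ 30   2 255]
(362, 187) [ 26  65 255]
(386, 207) [ 16  90 193]
(350, 210) [ 21  38 232]
(380, 145) [ 26   7 255]
(330, 190) [ 30   2 255]
(420, 225) [ 20  37 233]
(245, 210) [ 17 120 243]
```

View pics/crop1.png

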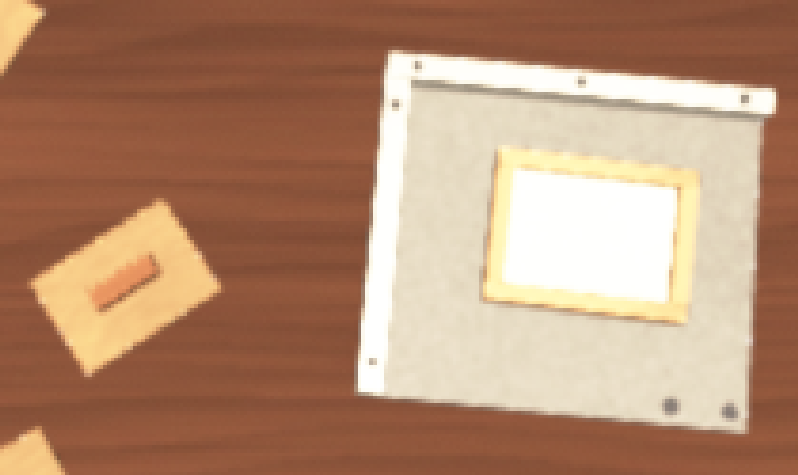

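The crop shows the board clear of everything. Its batten is at about (262,199) and its long axis is tilted. The frame is turned slightly from the jig, and both fences are clearly visible.

```bash
cat > m.py <<'E'
from h import *
import sys
def fill(m):
    cs,_=cv2.findContours(m.astype(np.uint8),cv2.RETR_EXTERNAL,cv2.CHAIN_APPROX_NONE); o=np.zeros(m.shape,np.uint8)
    cv2.drawContours(o,[max(cs,key=cv2.contourArea)],-1,1,-1); return o>0
def box(x0,x1,y0,y1,m): o=np.zeros_like(m); o[y0:y1,x0:x1]=m[y0:y1,x0:x1]; return o
def sat(p): return cv2.cvtColor(p,cv2.COLOR_BGR2HSV).astype(int)
def edges(cam,m,z):
    """lines fitted to the 4 sides: returns centre, side lengths, angle of the sides (deg mod 90) from minAreaRect-seeded side fits"""
    cs,_=cv2.findContours(m.astype(np.uint8),cv2.RETR_EXTERNAL,cv2.CHAIN_APPROX_NONE)
    P=cast(cam,max(cs,key=cv2.contourArea)[:,0],z).astype(np.float32)
    (cx,cy),s,a=cv2.minAreaRect(P); B=cv2.boxPoints(((cx,cy),s,a)); L=[]
    for i in range(4):
        A,C=B[i],B[(i+1)%4]; e=(C-A)/np.linalg.norm(C-A); q=(P-A)@e; n=abs((P-A)@[-e[1],e[0]])
        k=(n<8)&(q>8)&(q<np.linalg.norm(C-A)-8); L.append(cv2.fitLine(P[k],cv2.DIST_HUBER,0,.01,.01).ravel())
    X=[]
    for i in range(4):
        l,k=L[i],L[(i+1)%4]; t=np.linalg.solve(np.c_[l[:2],-k[:2]],k[2:]-l[2:]); X.append(l[2:]+t[0]*l[:2])
    X=np.array(X); return X.mean(0),X,[float(np.degrees(np.arctan2(l[1],l[0]))) for l in L]
E
python3 - <<'E'
from m import *
np.set_printoptions(precision=1,suppress=True)
p=cv2.imread("pics/top0.png"); H=sat(p); S,V=H[...,1],H[...,2]
b=box(232,292,172,228,V>180); e=edges("top",fill(b),5); print("board",*e)
bt=box(248,276,188,210,(S>132)&(V>200)); print("batten",rect("top",bt,31))
fr=fill(box(350,420,158,215,(S>48)&(V>120))); e=edges("top",fr,38); print("frame",*e)
w=box(365,409,165,205,S<30); print("recess",*edges("top",w,26), rect("top",w,26))
j=fill(box(318,440,132,245,S<60)); print("jig base12",*edges("top",j,12)); print("jig fence42",*edges("top",j,42))
# depth-based heights
d=np.load("top0.npy"); c=eyes.camera_info("top")
for q in [(250,200),(263,199),(386,187),(362,187),(350,210),(380,145)]:
    R=np.array(c["R"]); X=R.T@(np.linalg.inv(c["mtx"])@[q[0],q[1],1]*d[q[1],q[0]]-c["t"]); print(q,X)
E
```

```text
board [514.6 154.7] [[511.3  73.2]
 [590.6 123.6]
 [517.8 236.4]
 [438.8 185.7]] [-57.19820022583008, 32.4528694152832, -57.12260055541992, 32.68446731567383]
batten (array([514.4, 154.2], dtype=float32), array([516.1, 161.6]), (65.75579833984375, 51.36682891845703), 73.61125946044922)
frame [ 550.3 -238.8] [[ 606.3 -335.2]
 [ 629.3 -160.3]
 [ 494.2 -143.1]
 [ 471.2 -316.7]] [-7.773398399353027, 82.49043273925781, -7.2405595779418945, 82.45932006835938]
recess [ 552.3 -242.7] [[ 591.7 -315.2]
 [ 608.3 -178.2]
 [ 512.6 -175.6]
 [ 496.7 -302. ]] [-7.8866753578186035, 83.07620239257812, -1.6002767086029053, 82.83477783203125] (array([ 552.7, -242.7], dtype=float32), array([ 552.5, -241.6]), (138.5773162841797, 98.85733032226562), 83.31444549560547)
jig base12 [ 555.2 -195.7] [[ 681.9 -414.3]
 [ 717.3  -73.2]
 [ 421.6  -42.2]
 [ 400.  -252.9]] [-29.791719436645508, 84.06103515625, -5.985814571380615, 84.13084411621094]
jig fence42 [ 549.5 -190.8] [[ 673.2 -404.3]
 [ 707.9  -71.2]
 [ 419.1  -40.9]
 [ 397.9 -246.7]] [-29.7843017578125, 84.06105041503906, -5.9875335693359375, 84.13008880615234]
(250, 200) [513.  194.3   7.7]
(263, 199) [512.3 149.9  31. ]
(386, 187) [ 550.8 -244.9   24.1]
(362, 187) [ 548.2 -165.    39.7]
(350, 210) [ 478.3 -128.2   11.1]
(380, 145) [ 684.9 -226.2   45. ]
```

Call:
{"api": "arm_command", "payload": {"fingers": [-1,-1,-1,-1,-1,-1,-1,-1], "linear": [[30,-34,-12],[70,-79,-30],[105,-119,-45],[140,-158,-60],[175,-198,-75],[210,-237,-90],[244,-276,-105],[266,-301,-120]], "yaw": [-4,-8,-13,-18,-23,-27,-30.8,-30.8], "squeeze": 60}}

```text
t: 0.9
eef_pos: [489.4, 182.0, 137.7]
tcp_rot: [-0.619, 0.341, -0.341, 0.62]
contact_force: [1.0, 0.2, 0.0]
opening: 0.996
```

Call:
{"api": "arm_command", "payload": {"fingers": [-0.4,-0.4,-0.4,-0.4], "linear": [[12,-13,-25],[12,-13,-40],[12,-13,-40],[12,-13,-40]], "yaw": [0,0,0,0]}}

```text
t: 1.3
eef_pos: [499.8, 171.7, 98.4]
tcp_rot: [-0.62, 0.34, -0.34, 0.62]
contact_force: [0.7, -0.1, -0.7]
opening: 0.703
```

Call:
{"api": "arm_command", "payload": {"fingers": [-0.4,-0.4], "linear": [[0,0,0],[0,0,0]], "yaw": [0,0]}}

```text
t: 1.5
eef_pos: [500.5, 171.7, 99.5]
tcp_rot: [-0.619, 0.339, -0.34, 0.621]
contact_force: [0.1, 0.8, 0.9]
opening: 0.7
```

Call:
{"api": "arm_command", "payload": {"fingers": [-0.4,-0.4,-0.4,-0.4,-0.4,-0.4], "linear": [[10,-12,-15],[14,-17,-40],[14,-17,-60],[14,-17,-70],[14,-17,-70],[14,-17,-70]], "yaw": [0,0,0,0,0,0]}}

```text
t: 2.1
eef_pos: [514.8, 154.2, 29.2]
tcp_rot: [-0.619, 0.34, -0.341, 0.62]
contact_force: [-0.1, -0.3, -0.4]
opening: 0.699
```

Run:
```python
from h import *
p,d=eyes.get_image("scene"); b=p[:,:,::-1]; u,v=proj("scene",[514,155,30]).astype(int); print(u,v)
cv2.imwrite("pics/g1.png",cv2.resize(b[v-70:v+40,u-70:u+70],None,fx=5,fy=5,interpolation=cv2.INTER_CUBIC))
print(readout.state()["eef_pos"])
```

```text
357 185
[515.06536571 154.15690304  29.5789237 ]
```

View pics/g1.png

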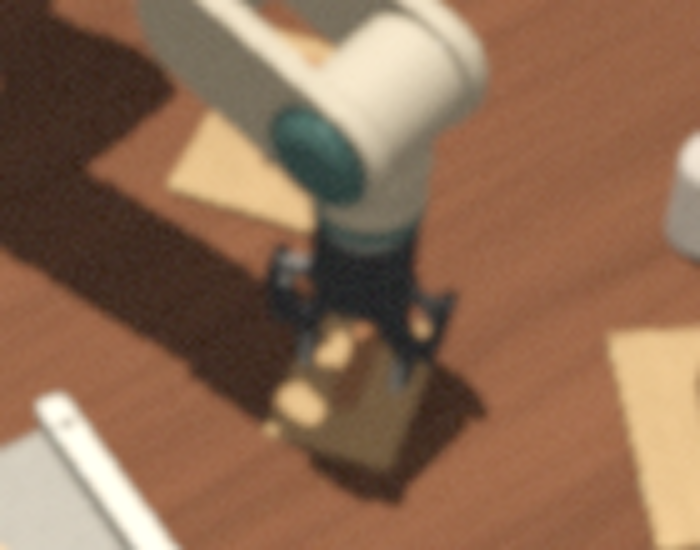

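The crop shows the fingers on either side of the batten, with the board lying flat beneath them. I'll close the gripper, then lift.

Call:
{"api": "arm_command", "payload": {"fingers": [1,1,1,1,1,1,1,1], "linear": [[0,0,0],[0,0,0],[0,0,0],[0,0,0],[0,0,0],[0,0,0],[0,0,0],[0,0,0]], "yaw": [0,0,0,0,0,0,0,0], "squeeze": 60}}

```text
t: 2.95
eef_pos: [514.9, 153.9, 29.0]
tcp_rot: [-0.619, 0.34, -0.341, 0.62]
contact_force: [-1.5, 0.8, 4.9]
opening: 0.197
```

Call:
{"api": "arm_command", "payload": {"fingers": [1,1,1,1,1,1], "linear": [[0,0,15],[0,0,40],[0,0,70],[0,0,90],[0,0,90],[0,0,90]], "yaw": [0,0,0,0,0,0]}}

```text
t: 3.55
eef_pos: [514.0, 153.6, 117.7]
tcp_rot: [0.62, -0.34, 0.34, -0.62]
contact_force: [-0.9, 0.1, -1.7]
opening: 0.196
```

Call:
{"api": "arm_command", "payload": {"fingers": [1,1,1,1,1,1,1,1], "linear": [[2,-25,0],[6,-65,0],[10,-112,0],[14,-160,0],[18,-208,0],[23,-256,0],[28,-304,0],[32,-352,0]], "yaw": [-3,-7,-13,-19,-25,-31,-37,-40]}}

```text
t: 4.35
eef_pos: [545.2, -199.9, 115.8]
tcp_rot: [-0.466, 0.534, -0.532, 0.465]
contact_force: [1.9, 0.6, -1.7]
opening: 0.197
```

Call:
{"api": "arm_command", "payload": {"fingers": [1,1], "linear": [[0,0,0],[0,0,0]], "yaw": [0,0]}}

```text
t: 4.55
eef_pos: [545.2, -198.8, 115.7]
tcp_rot: [-0.466, 0.534, -0.531, 0.465]
contact_force: [-0.4, 0.6, -1.4]
opening: 0.197
```

Run:
```python
from m import *
np.set_printoptions(precision=2,suppress=True)
from scipy.spatial.transform import Rotation as Ro
s=readout.state(); R=Ro.from_quat(s["tcp_rot"]).as_matrix(); print(s["eef_pos"],R, np.degrees(np.arctan2(R[1,2],R[0,2])))
p=cv2.imread("pics/scene0.png"); H=sat(p)
u,v=proj("scene",[551,-240,38]).astype(int); print(u,v)
fr=fill(box(u-45,u+45,v-40,v+40,(H[...,1]>70)&(H[...,2]>110)))
print("frame scene z38",*edges("scene",fr,38)); print("z12",*edges("scene",fr,12))
b=box(330,385,165,215,H[...,2]>150); print("board scene",*edges("scene",fill(b),5))
```

```text
[ 545.15 -198.83  115.71] [[-0.13 -0.    0.99]
 [-0.99  0.   -0.13]
 [-0.   -1.   -0.  ]] -7.653576555917466
271 246
frame scene z38 [ 563.65 -241.59] [[ 620.02 -333.46]
 [ 641.41 -167.29]
 [ 508.96 -149.93]
 [ 484.2  -315.66]] [-7.467123508453369, 82.6661376953125, -7.466769218444824, 81.50523376464844]
z12 [ 549.02 -234.44] [[ 606.46 -327.87]
 [ 628.24 -158.81]
 [ 493.06 -141.1 ]
 [ 468.31 -309.99]] [-7.377273082733154, 82.6599349975586, -7.462800025939941, 81.66242980957031]
board scene [509.94 159.69] [[542.13  10.71]
 [656.4  164.03]
 [482.2  314.52]
 [359.02 149.52]] [-37.16388702392578, 53.303077697753906, -40.82380294799805, 53.25567626953125]
```

Run:
```python
from m import *
p=cv2.imread("pics/scene0.png"); k=6; u0,v0=210,190
im=cv2.resize(p[v0:v0+115,u0:u0+133],None,fx=k,fy=k,interpolation=cv2.INTER_NEAREST)
def put(o,c,col,pts,a):
    a=np.radians(a); x=np.array([np.cos(a),np.sin(a)]); y=np.array([-x[1],x[0]])
    q=[(proj("scene",[*(np.array(c)+dx*x+dy*y),z])-[u0,v0]+.5)*k for dx,dy,z in pts]
    cv2.polylines(im,[np.int32(q)],True,col,1)
r=lambda X,Y,z:[(X,Y,z),(X,-Y,z),(-X,-Y,z),(-X,Y,z)]
put("f",(551.8,-240.2),(0,0,255),r(65,85,38),-7.5); put("f",(551.8,-240.2),(255,0,0),r(65,85,12),-7.5)
put("j",(546.5,-220.1),(0,160,0),r(145,165,12),-6); put("j",(546.5,-220.1),(255,0,255),[(125,145,42),(125,-165,42),(145,-165,42),(145,165,42),(-145,165,42),(-145,145,42)],-6)
cv2.imwrite("pics/ov.png",im)
d=np.load("scene0.npy"); c=eyes.camera_info("scene"); R=np.array(c["R"])
for q in [(272,248),(250,262)]:
    print(q,R.T@(np.linalg.inv(c["mtx"])@[q[0],q[1],1]*d[q[1],q[0]]-c["t"]))
```

```text
(272, 248) [ 548.51491948 -237.00962565   24.4021455 ]
(250, 262) [ 550.41696459 -324.19138472   24.35410348]
```

View pics/ov.png

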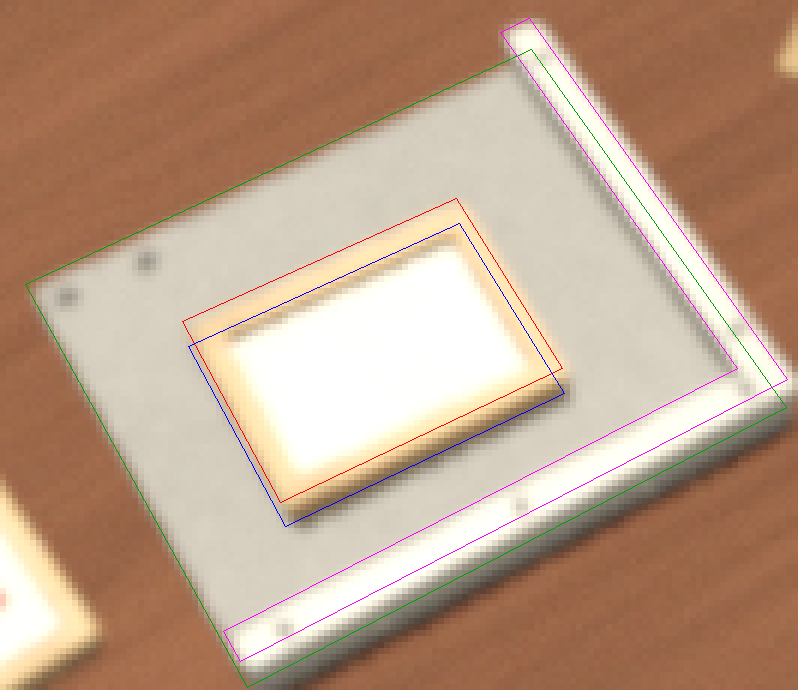

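The overlay of the top-camera estimates sits about 1 px off the scene picture, and by the same amount for the jig and the frame. The estimates therefore agree relative to each other. I'll hover low over the frame and check.

Call:
{"api": "arm_command", "payload": {"fingers": [1,1,1,1,1], "linear": [[3,-20,-10],[7,-41.5,-25],[7,-41.5,-40],[7,-41.5,-40],[7,-41.5,-40]], "yaw": [0,0,0,0,0]}}

```text
t: 5.05
eef_pos: [553.0, -238.1, 77.4]
tcp_rot: [-0.467, 0.532, -0.531, 0.466]
contact_force: [-0.5, -0.3, -2.1]
opening: 0.193
```

Run:
```python
from m import *
for n in("scene","top"):
    p,d=eyes.get_image(n); cv2.imwrite(f"pics/{n}2.png",p[:,:,::-1])
s=readout.state(); print(s["eef_pos"],s["contact_force"])
p=cv2.imread("pics/scene2.png"); k=6; u0,v0=215,180
a=cv2.resize(p[v0:v0+95,u0:u0+110],None,fx=k,fy=k,interpolation=cv2.INTER_CUBIC); cv2.imwrite("pics/hov_s.png",a)
```

```text
[ 553.73258437 -238.8002584    78.8786762 ] [-0.21806069  1.12643776 -2.66300135]
```

View pics/hov_s.png

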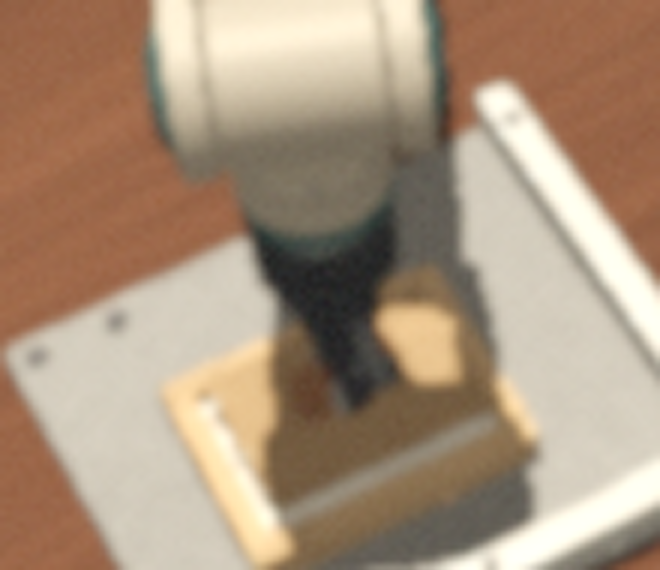

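Run:
```python
from m import *
np.set_printoptions(precision=0,suppress=True,linewidth=200)
g=cv2.imread("pics/scene2.png").astype(np.float32)
a=np.radians(-7.5); x=np.array([np.cos(a),np.sin(a)]); y=np.array([-x[1],x[0]]); c=np.array([551.8,-240.2])
def prof(ax,other,rng,offs):
    t=np.arange(*rng,1.5); A=[]
    for o in offs:
        q=np.array([proj("scene",[*(c+s*ax+o*other),26]) for s in t],np.float32)
        A.append(cv2.remap(g,q[:,0][None],q[:,1][None],cv2.INTER_LINEAR)[0])
    A=np.mean(A,0); return np.c_[t,A[:,0],A[:,2]]   # blue, red
print(prof(x,y,(15,70),np.arange(-40,40,4)).T); print(prof(y,x,(-90,-40),np.arange(-25,25,3)).T)
```

```text
[[ 15.  16.  18.  20.  21.  22.  24.  26.  27.  28.  30.  32.  33.  34.  36.  38.  39.  40.  42.  44.  45.  46.  48.  50.  51.  52.  54.  56.  57.  58.  60.  62.  63.  64.  66.  68.  69.]
 [ 64.  64.  64.  64.  64.  64.  64.  64.  64.  65.  67.  70.  75.  83.  91. 100. 108. 115. 119. 119. 117. 113. 107. 101.  95.  89.  85.  83.  81.  80.  79.  78.  77.  77.  76.  75.  75.]
 [114. 115. 115. 114. 114. 115. 115. 114. 114. 115. 116. 117. 120. 124. 129. 134. 139. 144. 147. 148. 148. 147. 146. 144. 142. 141. 140. 139. 138. 137. 136. 135. 134. 133. 131. 130. 128.]]
[[-90. -88. -87. -86. -84. -82. -81. -80. -78. -76. -75. -74. -72. -70. -69. -68. -66. -64. -63. -62. -60. -58. -57. -56. -54. -52. -51. -50. -48. -46. -45. -44. -42. -40.]
 [183. 178. 171. 163. 157. 155. 158. 164. 170. 175. 178. 181. 185. 191. 199. 207. 212. 214. 209. 200. 186. 170. 154. 140. 129. 121. 114. 108. 103.  99.  96.  93.  91.  89.]
 [207. 205. 203. 205. 212. 222. 235. 246. 252. 255. 255. 255. 255. 255. 255. 255. 255. 254. 250. 243. 233. 224. 216. 210. 204. 197. 190. 183. 176. 169. 164. 159. 156. 153.]]
```

Call:
{"api": "arm_command", "payload": {"fingers": [1,1,1,1,1,1], "linear": [[-1,-2,-3],[-1,-2,-6],[-1,-2,-9],[-1,-2,-12],[-1,-2,-14],[-1,-2,-14]], "yaw": [0,0,0,0,0,0]}}

```text
t: 5.75
eef_pos: [552.1, -241.7, 63.6]
tcp_rot: [-0.466, 0.532, -0.532, 0.466]
contact_force: [0.2, 0.8, -3.0]
opening: 0.193
```

The board's underside is now about 4 mm below the rim and nothing has touched yet, so I'll keep going down.

Call:
{"api": "arm_command", "payload": {"fingers": [1,1,1,1,1,1], "linear": [[0,0,-2],[0,0,-4],[0,0,-6],[0,0,-8],[0,0,-8],[0,0,-8]], "yaw": [0,0,0,0,0,0]}}

```text
t: 6.35
eef_pos: [552.3, -241.8, 56.0]
tcp_rot: [-0.466, 0.532, -0.532, 0.466]
contact_force: [-0.6, 0.1, -1.9]
opening: 0.197
```

Call:
{"api": "arm_command", "payload": {"fingers": [1,1,1,1], "linear": [[0,0,-1],[0,0,-1.5],[0,0,-1.5],[0,0,-1.5]], "yaw": [0,0,0,0]}}

```text
t: 6.75
eef_pos: [552.4, -241.8, 55.0]
tcp_rot: [0.466, -0.532, 0.532, -0.466]
contact_force: [-1.2, 1.0, 2.0]
opening: 0.195
```

Run:
```python
from m import *
p,d=eyes.get_image("scene"); cv2.imwrite("pics/scene3.png",p[:,:,::-1])
s=readout.state(); print(s["eef_pos"],s["contact_force"],s["moment"])
p=cv2.imread("pics/scene3.png"); k=6; u0,v0=215,190
a=cv2.resize(p[v0:v0+95,u0:u0+120],None,fx=k,fy=k,interpolation=cv2.INTER_CUBIC); cv2.imwrite("pics/seat.png",a)
```

```text
[ 552.40472419 -241.84330032   54.98487005] [-1.29308281  0.18557601  2.43013008] [ 0.08318687  0.20482648 -0.01091296]
```

View pics/seat.png

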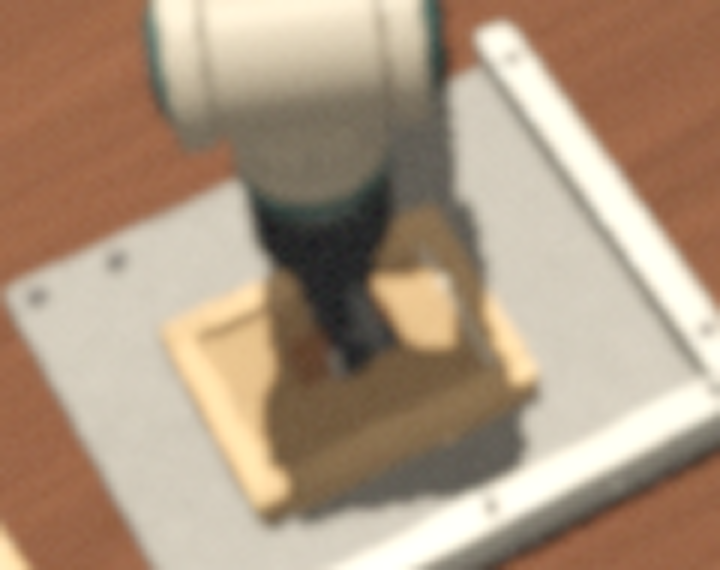

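The crop shows the board down inside the recess with the rim standing proud all round. TCP z is 55, about 29 mm above the recess floor as it should be, and the vertical force changed by about 4 N at touchdown. Next I'll grip harder, square the yaw, and slide the frame towards the corner.

Call:
{"api": "arm_command", "payload": {"fingers": [1,1,1,1,1,1,1,1], "linear": [[0,0,0],[2,3,0],[6,8,0],[11,14,0],[16,20,0],[21,26,0],[26,32,0],[30,37,0]], "yaw": [0,0.5,1,1.6,1.6,1.6,1.6,1.6], "squeeze": 110}}

```text
t: 7.6
eef_pos: [583.1, -204.3, 55.2]
tcp_rot: [0.474, -0.525, 0.525, -0.474]
contact_force: [-2.9, -4.2, 6.5]
opening: 0.183
```

Call:
{"api": "arm_command", "payload": {"fingers": [1,1,1,1,1,1,1,1], "linear": [[4,5,0],[8,10,0],[12,15,0],[16,20,0],[20,25,0],[23,29,0],[24,31,0],[24,31,0]], "yaw": [0,0,0,0,0,0,0,0]}}

```text
t: 8.4
eef_pos: [607.2, -173.0, 55.2]
tcp_rot: [0.473, -0.525, 0.525, -0.474]
contact_force: [-0.3, -1.0, 4.9]
opening: 0.181
```

Call:
{"api": "arm_command", "payload": {"fingers": [1,1,1,1,1,1,1,1], "linear": [[1,1,0],[2,2,0],[3,3,0],[4,4,0],[5,5,0],[6,6,0],[7,7,0],[7,7,0]], "yaw": [0,0,0,0,0,0,0,0]}}

```text
t: 9.2
eef_pos: [613.9, -166.4, 55.2]
tcp_rot: [0.474, -0.525, 0.525, -0.474]
contact_force: [-2.4, -3.2, 5.8]
opening: 0.183
```

Call:
{"api": "arm_command", "payload": {"fingers": [1,1,1,1,1,1], "linear": [[0.7,0.7,0],[1.3,1.3,0],[2,2,0],[2.5,2.5,0],[2.5,2.5,0],[2.5,2.5,0]], "yaw": [0,0,0,0,0,0]}}

```text
t: 9.8
eef_pos: [616.1, -164.2, 55.2]
tcp_rot: [0.474, -0.525, 0.525, -0.473]
contact_force: [-2.6, -4.2, 6.1]
opening: 0.186
```

Call:
{"api": "arm_command", "payload": {"fingers": [1,1,1,1,1,1], "linear": [[0.7,0.7,0],[1.4,1.4,0],[2,2,0],[2,2,0],[2,2,0],[2,2,0]], "yaw": [0,0,0,0,0,0]}}

```text
t: 10.4
eef_pos: [617.0, -164.0, 55.2]
tcp_rot: [0.475, -0.525, 0.526, -0.472]
contact_force: [-9.5, -8.5, 9.2]
opening: 0.182
```

Call:
{"api": "arm_command", "payload": {"fingers": [1,1,1,1,1,1], "linear": [[0.5,0.5,0],[1,1,0],[1.5,1.5,0],[1.5,1.5,0],[1.5,1.5,0],[1.5,1.5,0]], "yaw": [0,0,0,0,0,0]}}

```text
t: 11.0
eef_pos: [618.0, -163.8, 55.2]
tcp_rot: [0.475, -0.525, 0.526, -0.471]
contact_force: [-11.8, -13.4, 8.6]
opening: 0.187
```

Run:
```python
from m import *
for n in("scene","top"):
    p,d=eyes.get_image(n); cv2.imwrite(f"pics/{n}4.png",p[:,:,::-1])
s=readout.state(); print(s["eef_pos"],s["contact_force"],s["moment"],s["opening"])
p=cv2.imread("pics/scene4.png"); u0,v0=225,185
a=cv2.resize(p[v0:v0+95,u0:u0+125],None,fx=6,fy=6,interpolation=cv2.INTER_CUBIC); cv2.imwrite("pics/corner.png",a)
```

```text
[ 618.00375862 -163.76434396   55.19055955] [-12.14491045 -13.28899786   9.07225709] [-2.14857023  1.76309147  0.06663562] 0.18889405199838546
```

View pics/corner.png

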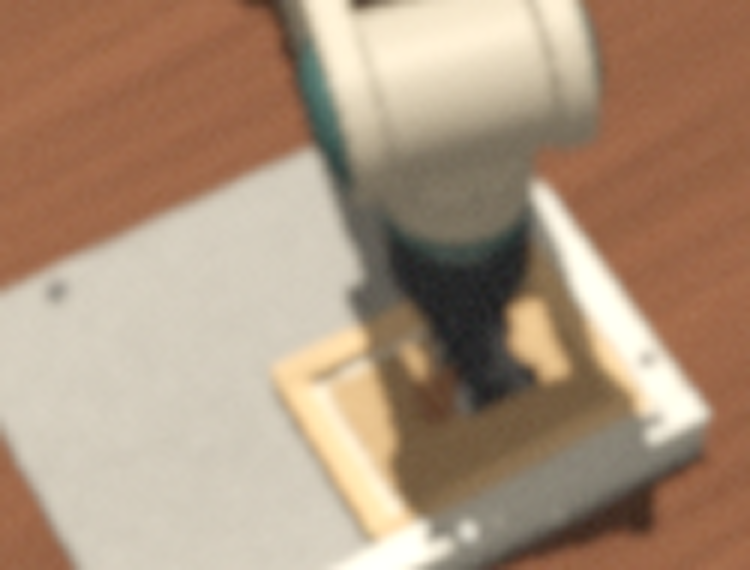

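The crop shows the frame in the corner by both fences and the board still in the recess. I'll check from the top view that it is flush.

Call:
{"api": "arm_command", "payload": {"fingers": [1,1,1,1,1], "linear": [[0.5,0.3,0],[1,0.6,0],[1,0.6,0],[1,0.6,0],[1,0.6,0]], "yaw": [0,0,0,0,0]}}

```text
t: 11.6
eef_pos: [618.1, -163.8, 55.2]
tcp_rot: [0.476, -0.526, 0.526, -0.47]
contact_force: [-17.3, -15.5, 11.7]
opening: 0.189
```

Run:
```python
from m import *
p,d=eyes.get_image("top"); cv2.imwrite("pics/top5.png",p[:,:,::-1])
s=readout.state(); print(s["eef_pos"],s["contact_force"],s["moment"],s["opening"])
p=cv2.imread("pics/top5.png"); u0,v0=315,125
a=cv2.resize(p[v0:v0+95,u0:u0+130],None,fx=6,fy=6,interpolation=cv2.INTER_CUBIC); cv2.imwrite("pics/corner_t.png",a)
```

```text
[ 618.11978755 -163.7552041    55.23149008] [-17.2689119  -16.02042233  11.68949078] [-2.3409244   2.54145983  0.04623505] 0.18517144194595622
```

View pics/corner_t.png

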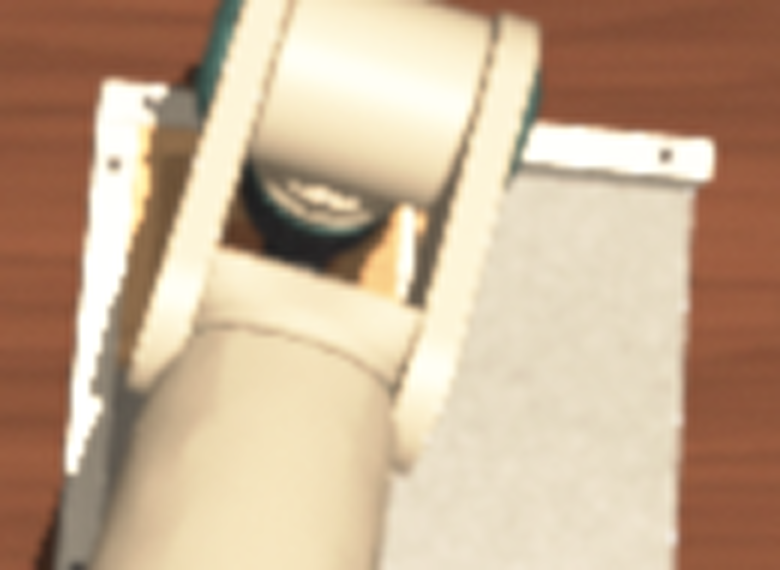

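Run:
```python
from m import *
p,_=eyes.get_image("scene"); H=sat(p[:,:,::-1].copy()); S=cv2.GaussianBlur(p[...,2].astype(np.float32),(0,0),.7)
b=p[...,2].astype(float); v=np.arange(250,271); U=[]
for r in v:   # -y outer edge: base grey -> wood (blue drops / saturation rises)
    row=H[r,258:300,1].astype(float); lo=row[:6].mean(); t=lo+25; i=np.argmax(row>t); U.append(258+i-1+(t-row[i-1])/(row[i]-row[i-1]))
P=cast("scene",np.c_[U,v],38).astype(np.float32); l=cv2.fitLine(P,cv2.DIST_HUBER,0,.01,.01).ravel()
print("frame -y edge yaw",np.degrees(np.arctan2(l[1],l[0])),"residual",np.std((P-l[2:])@[-l[1],l[0]]),P[[0,-1]])
s=readout.state(); print(s["eef_pos"],s["contact_force"])
```

```text
frame -y edge yaw -6.050514 residual 0.2286977 [[ 559.5517  -249.17809]
 [ 645.79004 -258.62976]]
[ 618.09744706 -163.74875715   55.20265896] [-17.91589    -16.35866905  11.68974116]
```

The frame's visible edge is at yaw −6.05° and the jig is at about −6.0°, so the frame is square. The TCP no longer moves under extra push, with about 17 N on each fence. I'm handing in with the grip and push held.

```bash
python3 -c "
from station import ctrl,readout
print(ctrl.job_done()); s=readout.state(); print(s['t'],s['eef_pos'],s['contact_force'],s['opening'])"
```

```text
the job is handed in; nothing more can be done
None
the job is handed in; nothing more can be done
```

I laid the smallest backing board, batten up, into the frame's recess, then slid the closed frame into the corner of the two fences. I handed the job in at about 12 s on the robot's clock, still gripping the batten and pressing.

**Last checks**
- **Press:** the force was about −18 N along x and −16 N along y. The tool stopped moving when I pushed further, so both fences are in contact.
- **Square:** the frame's visible short side measured −6.05°, against about −6.0° for the jig.
- **Seated:** the tool height of 55 mm matches a board lying on the recess floor, and the picture showed the board down inside the rim. I was pressing down with about 12 N.
- **Bystanders:** the path stayed clear of the bottle and small picture. I did not measure them again afterwards.

**What disagreed or could not be checked**
- The two cameras differ by about 1 px (3–4 mm).
- The final x came out about 2.5 mm further than predicted. I put that down to camera calibration and give in the arm.
- The arm hid most of the contact with the far fence, so that contact rests on force and yaw rather than a clear view.
- The force and position reading I asked for after hand-in was refused, so the figures above are from just before it.

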